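Clamp the draw latch of a hard case on a dormitory desk

ROBOT

A 7-joint arm with a two-finger parallel gripper is mounted at the origin on the work surface. World frame = base frame: x ahead of the robot, y to its left, z up, the work surface at z = 0. Lengths are in m, angles in degrees, forces in N, time in s.
With the tool pointing down it reaches from about 0.4 to 0.875 m from the base axis. Payload 4.4 kg.
Tool frame: the origin (TCP) lies at the very end of the fingers, on their centre line; the grasp point (between the pads) lies r.grip_depth behind it (r.grip_depth is the distance from the TCP to the grasp point, in m); z points along the fingers, y is the line along which they close (so a half turn about z gives the same grasp; the last joint's range is limited). The gripper opens to 85 mm and grips with 20 to 120 N. Pads are 22 mm wide; open, the fingers measure 114 mm over their backs; the gripper's body (76 mm by 85 mm) begins 54 mm behind the grasp point. The pads swing forward as they close: fully open they stand 13 mm farther back than shut.
Start: joints at [-73.27, 36.005, 2.206, 86.941, -1.547, 57.084, -1.146], TCP at [0.228, 0.609, 0.231] pointing down, gripper open.
Joint ranges: [-175.42, 175.42], [-21.48, 121.26], [-71.46, 75.88], [10.55, 141.38], [-63.04, 243.04], [13.31, 113.54], [-168.57, 168.57]. Speed limits (degrees/s): [147.25, 147.25, 180, 180, 180, 180, 180].

INTERFACE

Orientations are given as [roll, pitch, yaw] about the fixed x, y, z axes, in that order (R = Rz(yaw) Ry(pitch) Rx(roll)).
In Python, from bench import r, eoat, kin, readout, grab_frame, camera_model gives the robot as it stands. Calls block until the motion is done:
- r.goto(position, orientation): joint-space move of the TCP to a pose.
- r.move_l(position, ori=None, max_speed=0.15): straight line of the TCP; ori=None keeps the orientation; max_speed is the mean speed in m/s.
- r.movej(angles): joint-space move.
- eoat.open_gripper() and eoat.gripper_close(f_grip=None): open the fingers fully, or close them until they stop; f_grip is the grip in N (None keeps the last).
- r.pause(seconds).
- kin.ik(position, orientation): joint angles nearest the present ones, or None.
- readout.observe(): the state.
- grab_frame(name): name is "side" or "top"; returns (picture, depth): 400x640x3 uint8, red, green, blue; 400x640 float32, m along the optical axis (not along the pixel's ray), 0 where there is no reading.
- camera_model(name): a dict with "fx", "fy", "cx", "cy" (pixels), "dist_coeffs" ([k1, k2, p1, p2, k3] as OpenCV has them; the pictures are not rectified), "R" (3x3) and "t" (3): a world point X has camera coordinates R X + t. Camera axes: x right, y down, z forward; pixel columns grow to the right and rows downward; lengths in m; the calibration is good to about 2 mm. A picture is of the moment at which its call begins. camera_model takes no time and is no camera call.
A pose or a line that the arm cannot do raises r.IKError and nothing moves.
- r.finish_job(): hands the job in, once; it reports no verdict.
The state is a dict: "time": time; "joint_positions": joint angles; "qvel": joint speeds; "effort": joint torques, N m; "tool_pos": TCP position; "orientation": TCP orientation; "contact_force": force on the tool from outside, world axes, zero at the start; "ft_torque": the same for the moment, N m; "grip_width": finger opening in m.
Only numpy, scipy, OpenCV 4.12 (cv2) and the standard library are available. Lean on these libraries where they do the work, as an engineer would, in place of code of your own. Each camera call takes 0.05 s, during which the arm holds its last target. There are 200 camera calls.

TASK

The small hard case stands on its spine on the desk with its front half ajar. Swing the wire loop of its latch over to the front and tip the lever forward so that the loop's bar drops down beyond the keeper's hook; then push the lever back and down past centre onto its stop, and seat it there with a firm press of about 15 newtons held for a moment, never over 30, so that the case stays clamped shut when you let go. Push the lever with shut fingers, do not pinch it, and leave the things around the case alone.

Things in the scene. Friction and masses are not known exactly. Their poses are not given: they have to be found in the camera images.
- case: Fixed rear half of a grey hard case standing on its spine: whole case 145 thick (x), 240 wide (y), 160 high. Origin on the desk under the seam, mid-width; x points from the front half (robot side) to the rear half, y along the seam, z up. Rear half x 2 to 85, front half x -60 to -2. The steel draw latch is on top, mid-width.
- lever_pivot (a point): Pivot axis (along case y) of the latch lever, on the rear half, 16 above the case top, at case x 12, z 176. Ears beside it reach 5 higher, at y +-14.5. Axes as the case.
- lever (a joint): Lever angle, rad: 0 home on its hard stop (pointing to case +x, 5 deg upwards), growing as it swings up and over to the front, to 2.1 at most. Keeps any angle (friction 3 N at its tip). With the loop hooked it takes about 8 N at the tip, most at 0.5 to 1; centre is at 0.1; from there it gets light but must be pushed until it bottoms. Sheet metal, bends at 30 N of contact: do not pinch it.
- lever_tip (a point): Middle of the free end of the lever: a steel plate 24 wide (y), 3 thick, 50 long from its pivot.
- bail_hinge (a point): Where the wire loop hinges on the lever: on the lever's centre line, 14 from the lever pivot, hinge axis along case y.
- bail_bar (a point): Middle of the cross bar of the wire loop: 5 mm wire, sides at y +-20, 65 from hinge to bar. On each side wire, 45 from the hinge, a ball stud 10 across, 53 wide over both: pinch these from above, they turn in the grip. The loop swings freely, falls by its weight, starts thrown to the rear. Lever below 1.75 rad: the bar rests on top of the hook; tipped forward to 1.9 or more, it drops beyond the lip.
- keeper (a point): Seat of the cross bar's centre in the keeper hook on top of the front half. Axes as the case, tilting with the front half. Hook 28 wide (y): post face 2.7 to the rear (+x), lip reaching 4.3 forward (-x), its underside 5.5 above, its top 8.5 above. Plate top 5.5 below, reaching 16 forward. The bar must come down in front of the lip, then is drawn back under it.
- shell (a joint): Opening angle of the front half about its hinge at its foot (12 above the desk, under the seam), rad: 0 shut; the seal springs it open to about 0.05 (8 mm at the top) unless the latch holds it. Closing it takes up to 75 N at the top, more than a push by hand: the latch's leverage does it.
- lotion: Green bottle with a white cap, 52 diameter, 150 high, bystander; origin under its centre.
- mug: White mug, 76 diameter, 85 high, bystander; origin under its centre.
- mouse: Black round computer mouse, 62 diameter, 34 high, bystander; origin under its centre.

How it is judged (in metres and radians):
On the way, in this order (a step that is already met when the one before it is completed fails the run):
1. the loop's bar lies in front of the keeper's post, below its lip, with the lever still up (x of bail_bar in the frame of keeper between -0.018 and 0.003 m and z of bail_bar in the frame of keeper below 0.004 m and value of joint lever above 0.9 rad), for 0.2 s.
2. the lever is pressed onto its stop with more than 8 N, the case shut, the bar in the keeper (value of joint lever below 0.04 rad and value of joint shell below 0.012 rad and distance between bail_bar and keeper below 0.006 m and contact force between the fingers and lever_c0 above 8 N), for 0.2 s.
At the end, for the whole second after the job is handed in: With the robot clear: the lever is within 0.04 rad of its home stop and at rest, the front half within 0.012 rad of shut, and the bar within 6 mm of its seat in the keeper (value of joint lever below 0.04 rad and value of joint shell below 0.012 rad and distance between bail_bar and keeper below 0.006 m and velocity of joint lever between -0.05 and 0.05 rad/s); the robot touches nothing.
It fails at once if the lever is pressed or pinched with more than 30 N (contact force between any of the fingers, the arm and lever_c0 above 30 N).
It fails at once if the lotion is moved more than 20 mm or tipped (distance of lotion from where it was at the start of the episode above 0.02 m or angle between lotion's own z axis and vertical above 0.3 rad).
It fails at once if the mug is moved more than 20 mm or tipped (distance of mug from where it was at the start of the episode above 0.02 m or angle between mug's own z axis and vertical above 0.3 rad).
It fails at once if the mouse is moved more than 20 mm or tipped (distance of mouse from where it was at the start of the episode above 0.02 m or angle between mouse's own z axis and vertical above 0.3 rad).
It also fails if it takes over 70 s, if anything falls off the work surface, if the arm or the gripper's body presses on something with over 40 N, if the wrist force passes 120 N, or if a joint passes its speed limit or range.

## Working session

There is one attempt and no reset: what is moved stays moved. The work goes in short steps, each a Python script; the robot and the scene stay as the last script left them, time stands still between calls to the robot, and variables do not carry over. Pictures are saved under pics/ and viewed, on a budget of 10 in all, crops included, one or two more only if the job needs it, and the job is handed in when it is done.

```bash
ls; mkdir -p pics; python3 - <<'E'
from bench import *
import cv2,numpy as np
for n in("side","top"):
    p,d=grab_frame(n); cv2.imwrite(f"pics/{n}0.png",p[:,:,::-1]); np.save(n+"0.npy",d)
    c=camera_model(n); print(n,c["fx"],c["cx"],c["dist_coeffs"],-np.array(c["R"]).T@c["t"],np.array(c["R"])[2])
print(readout.observe(), r.grip_depth)
E
```

```text
pics
side 437.0969971888115 320.0669262045923 [0.0257234 0.        0.        0.        0.       ] [ 0.20169196 -0.56945442  0.89965307] [ 0.298295    0.61824397 -0.72718257]
top 390.06846051624854 319.85278491240535 [-0.09794518  0.          0.          0.          0.        ] [0.37055519 0.04123123 1.03377731] [ 1.49175018e-01  6.38395816e-04 -9.88810602e-01]
{'time': 0.1, 'joint_positions': array([-73.27044773,  36.05293143,   2.20212855,  86.98973443,
        -1.54753621,  57.0829261 ,  -1.14439713]), 'qvel': array([-0.07890621, -0.10911128, -0.0775044 , -0.1325368 , -0.05828395,
       -0.00703911,  0.0122806 ]), 'effort': array([ 2.99546191e-03, -5.64541268e+01,  1.23072267e+00, -1.93974406e+01,
        1.13771239e-02,  5.44085138e-03, -5.79995998e-06]), 'tool_pos': array([0.22740132, 0.60833895, 0.23049158]), 'orientation': array([-1.79904052e+02,  9.66031947e-05,  1.59502099e+02]), 'contact_force': array([0.61989107, 0.0254126 , 0.44748271]), 'ft_torque': array([-0.05343915,  0.008855  ,  0.05112863]), 'grip_width': 0.08500329413107505} 0.0187
```

View pics/side0.png

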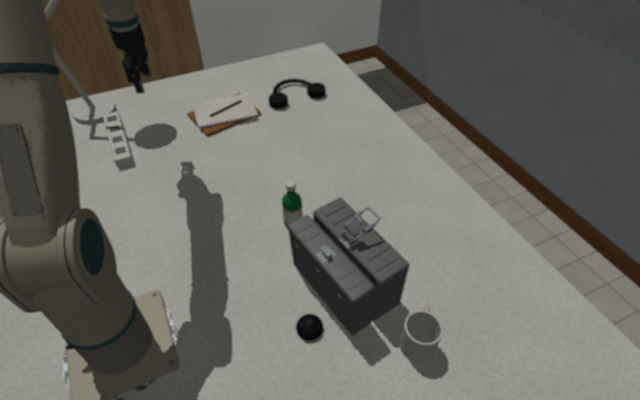

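View pics/top0.png

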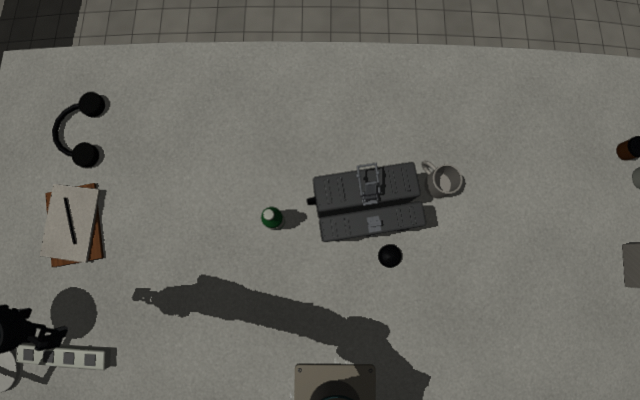

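```bash
cat >h.py <<'E'
from bench import *
import cv2,numpy as np
def cloud(n,d):
    c=camera_model(n);K=np.array([[c["fx"],0,c["cx"]],[0,c["fy"],c["cy"]],[0,0,1]])
    v,u=np.mgrid[0:400,0:640]
    q=cv2.undistortPoints(np.stack([u.ravel(),v.ravel()],1).astype(np.float64)[:,None],K,np.array(c["dist_coeffs"]))[:,0]
    P=np.c_[q,np.ones(len(q))]*d.reshape(-1,1)
    return ((P-np.array(c["t"]))@np.array(c["R"])).reshape(400,640,3)
def project(n,X):
    c=camera_model(n);K=np.array([[c["fx"],0,c["cx"]],[0,c["fy"],c["cy"]],[0,0,1]])
    return cv2.projectPoints(np.atleast_2d(X).astype(float),cv2.Rodrigues(np.array(c["R"]))[0],np.array(c["t"],float),K,np.array(c["dist_coeffs"]))[0][:,0]
E
python3 - <<'E'
from h import *
ims=[]
for n,(u0,v0,w,h) in(("top",(290,140,190,120)),("side",(270,180,160,160))):
    d=np.load(n+"0.npy");P=cloud(n,d)
    m=(P[...,2]>.145)&(P[...,2]<.172)&(abs(P[...,1])<.35)&(P[...,0]>.3)&(P[...,0]<.75)&(d>0)
    q=P[m]; print(n,m.sum(),np.percentile(q[:,2],[5,50,95]))
    k,lab,st,cen=cv2.connectedComponentsWithStats(m.astype(np.uint8))
    for i in range(1,k):
        if st[i,4]>150:
            s=P[lab==i]; print(st[i],s.mean(0),cv2.minAreaRect(s[:,:2].astype(np.float32)*1000))
    print("all",cv2.minAreaRect(q[:,:2].astype(np.float32)*1000))
    t=(P[...,2]>.178)&(P[...,2]<.3)&(d>0)&(P[...,0]>.3)&(abs(P[...,1]+.1)<.15); print("high",t.sum()); print(P[t][::max(1,t.sum()//25)].round(3).tolist())
    im=cv2.imread(f"pics/{n}0.png")[v0:v0+h,u0:u0+w]; ims.append(cv2.resize(im,None,fx=400/w,fy=400/w,interpolation=cv2.INTER_CUBIC))
H=max(i.shape[0] for i in ims)
cv2.imwrite("pics/crop1.png",np.hstack([cv2.copyMakeBorder(i,0,H-i.shape[0],0,0,0) for i in ims]))
E
```

```text
top 6100 [0.15536363 0.16022236 0.16408497]
[ 313  162  108   50 3106] [ 0.53283952 -0.06128316  0.16097535] ((536.6163330078125, -64.56079864501953), (84.4796371459961, 241.310791015625), 9.895227432250977)
[359 167  18  27 255] [ 0.55749803 -0.06484732  0.16096336] ((549.6729736328125, -67.79991912841797), (60.1486930847168, 36.272918701171875), 7.042059898376465)
[ 319  201  108   41 2632] [ 0.45567626 -0.07685064  0.15913478] ((456.3397216796875, -78.45510864257812), (58.4189453125, 241.43603515625), 9.706095695495605)
all ((492.8094177246094, -9.551376342773438), (153.02821350097656, 365.1789245605469), 9.600341796875)
high 415
[[0.579, -0.075, 0.213], [0.574, -0.06, 0.211], [0.572, -0.051, 0.212], [0.57, -0.051, 0.211], [0.564, -0.082, 0.209], [0.558, -0.043, 0.206], [0.552, -0.042, 0.21], [0.547, -0.038, 0.204], [0.54, -0.043, 0.204], [0.532, -0.054, 0.222], [0.53, -0.053, 0.225], [0.528, -0.056, 0.221], [0.527, -0.056, 0.218], [0.525, -0.057, 0.213], [0.523, -0.055, 0.214], [0.522, -0.055, 0.21], [0.521, -0.058, 0.204], [0.519, -0.06, 0.201], [0.517, -0.063, 0.198], [0.516, -
[... 559 characters left out ...]
 -11.696136474609375), (153.23745727539062, 364.53271484375), 9.690155029296875)
high 434
[[0.569, -0.04, 0.21], [0.572, -0.052, 0.211], [0.56, -0.044, 0.202], [0.575, -0.064, 0.209], [0.574, -0.072, 0.211], [0.534, -0.067, 0.219], [0.575, -0.08, 0.21], [0.574, -0.081, 0.208], [0.569, -0.082, 0.207], [0.536, -0.079, 0.218], [0.531, -0.076, 0.214], [0.526, -0.069, 0.207], [0.522, -0.065, 0.201], [0.515, -0.06, 0.196], [0.561, -0.089, 0.203], [0.55, -0.083, 0.2], [0.523, -0.075, 0.202], [0.522, -0.077, 0.201], [0.523, -0.08, 0.201], [0.521, -0.08, 0.198], [0.52, -0.078, 0.194], [0.518, -0.081, 0.195], [0.529, -0.088, 0.193], [0.51, -0.075, 0.182], [0.516, -0.086, 0.188], [0.515, -0.084, 0.18]]
```

View pics/crop1.png

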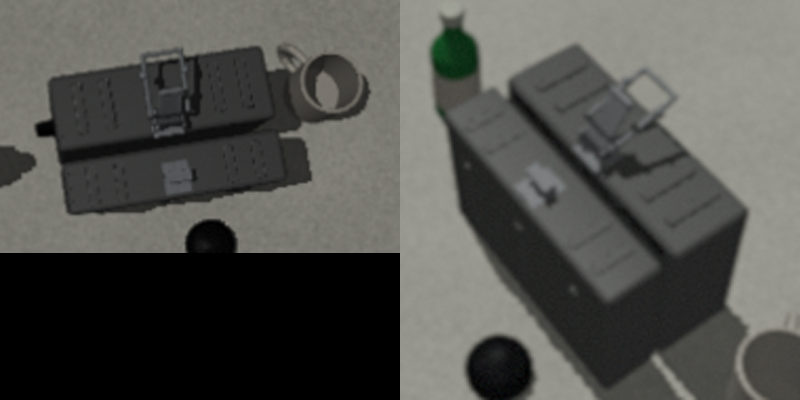

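```bash
cat >>h.py <<'E'
YAW=9.6; O=np.array([.4941,-.0728]); c_,s_=np.cos(np.radians(YAW)),np.sin(np.radians(YAW))
ORI=[180,0,YAW]
def W(x,z,y=0.):   # case mm -> world m
    return np.r_[O+np.array([c_*x-s_*y,s_*x+c_*y])/1e3,z/1e3]
def C(p):
    d=(np.asarray(p)[...,:2]-O)*1e3
    return np.stack([d[...,0]*c_+d[...,1]*s_,np.asarray(p)[...,2]*1e3,-d[...,0]*s_+d[...,1]*c_],-1)  # x,z,y
def F():
    f=readout.observe()["contact_force"]; return np.array([f[0]*c_+f[1]*s_,f[2],-f[0]*s_+f[1]*c_])
def rep(tag):
    o=readout.observe(); print(tag,round(o["time"],1),C(o["tool_pos"]).round(1),"F",F().round(1),"w",round(o["grip_width"]*1e3,1))
E
python3 - <<'E'
from h import *
o=readout.observe()
r.move_l(o["tool_pos"]+[0,0,.09],max_speed=.2)
print(kin.ik(W(62,300),ORI))
r.goto(W(62,290),ORI); rep("above")
r.move_l(W(62,188),max_speed=.12); rep("at studs")
eoat.gripper_close(20); rep("closed")
p,d=grab_frame("side"); np.save("side1.npy",d)
q,d=grab_frame("top")
cv2.imwrite("pics/g1.png",np.hstack([cv2.resize(p[170:330,270:430],(400,400)),cv2.resize(q[120:280,290:450],(400,400))])[:,:,::-1])
E
```

```text
[-27.20421124  31.27658651  49.26007995  97.41159466 -26.07559761
  63.4971358  -50.50851116]
above 3.3 [ 62.5 289.8   1.2] F [-0.4  0.1  0.1] w 85.6
at studs 4.3 [ 62.5 188.7  -0.3] F [0.5 0.8 0.6] w 85.8
closed 4.8 [ 62.8 188.4   1. ] F [1.6 2.6 2.9] w 50.8
```

View pics/g1.png

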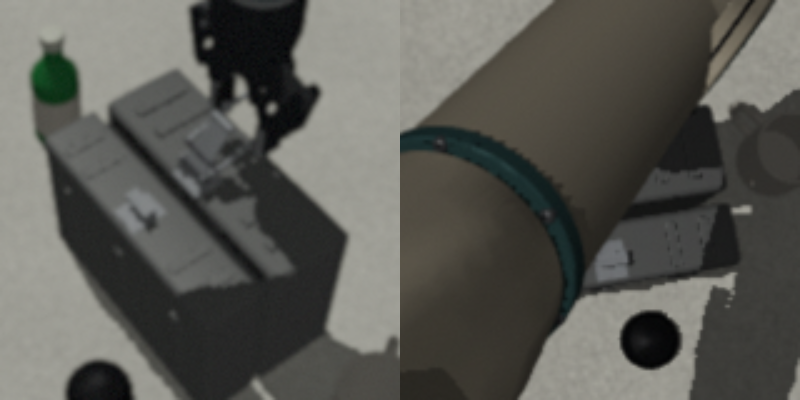

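The pads hold the loop (50.8 mm wide, so on the studs), seen at about (240,150) in the left crop. Next I swing it over.

```bash
python3 - <<'E'
from h import *
for a in list(range(33,184,15))+[184]:
    t=np.radians(a); r.move_l(W(19.6+45*np.cos(t),187.7+45*np.sin(t)-14),max_speed=.06)
    if a%30==3 or a==184: rep(a)
    if np.abs(F()).max()>20: print("high force",a); break
p,d=grab_frame("side"); np.save("side2.npy",d)
cv2.imwrite("pics/g2.png",cv2.resize(p[170:330,270:430],(600,600),interpolation=cv2.INTER_CUBIC)[:,:,::-1])
E
```

```text
33 5.2 [ 57.9 198.3   0.8] F [3.8 0.6 4. ] w 50.8
63 5.9 [ 39.5 213.4   0.6] F [ 1.6 -0.1  5.3] w 50.8
93 6.6 [ 16.7 218.4   0.6] F [0.4 1.5 5.5] w 50.5
123 7.2 [ -5.8 211.    0.6] F [-1.   1.8  5.6] w 50.6
153 7.9 [-21.5 193.6   0.6] F [-0.7  0.8  6.1] w 50.5
183 8.6 [-27.1 170.8   0.7] F [-2.2  1.4  5.6] w 50.6
184 8.9 [-27.1 170.2   0.7] F [-3.8  1.2  6. ] w 50.7
```

View pics/g2.png

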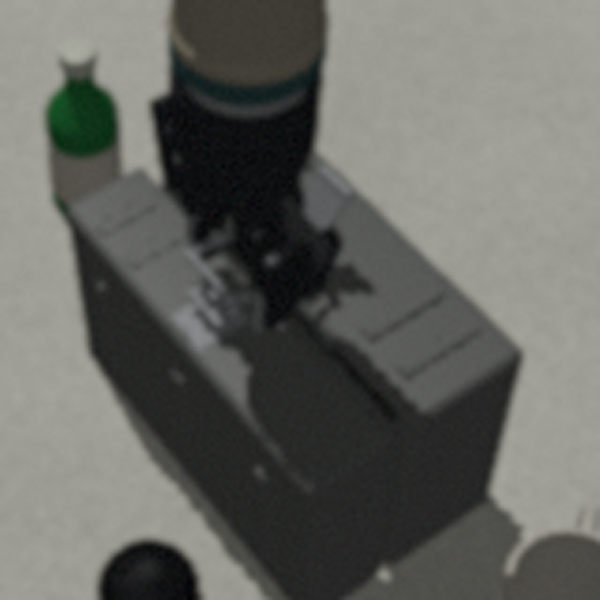

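```bash
python3 - <<'E'
from h import *
eoat.open_gripper(); rep("open")
r.move_l(W(-27,262),max_speed=.15)
p,d=grab_frame("side")
P=C(cloud("side",d)); 
r.move_l(W(62,262),max_speed=.15)
eoat.gripper_close(20); rep("shut")
r.move_l(W(62,208),max_speed=.1); rep("behind")
for x in (50,40,30,20,12,6.5):
    r.move_l(W(x,208),max_speed=.05); rep(x)
    if np.abs(F()-[0,0,0]).max()>20: print("HIGH");break
p,d=grab_frame("side"); np.save("side3.npy",d)
cv2.imwrite("pics/g3.png",cv2.resize(p[170:330,270:430],(600,600),interpolation=cv2.INTER_CUBIC)[:,:,::-1])
E
```

```text
open 9.4 [-25.1 170.7  -0.6] F [ 0.7 -0.8 -0.3] w 85.2
shut 11.7 [ 62. 262.   0.] F [ 0.4  0.2 -0.2] w 0.1
behind 12.4 [ 62.3 208.3  -0.3] F [ 0.7  0.8 -0.4] w 0.1
50 12.8 [ 5.060e+01  2.088e+02 -2.000e-01] F [ 2.9  1.4 -0.4] w 0.4
40 13.1 [ 4.030e+01  2.083e+02 -2.000e-01] F [ 3.   1.5 -0.9] w 0.1
30 13.5 [ 28.8 207.5   0.3] F [-0.   0.4 -0.1] w -0.1
20 13.8 [1.890e+01 2.077e+02 2.000e-01] F [ 0.1 -0.2 -0.4] w 0.1
12 14.1 [1.14e+01 2.08e+02 1.00e-01] F [ 0.3 -0.7  0.1] w 0.1
6.5 14.4 [  6.3 208.1  -0. ] F [ 1.6 -0.4  0.3] w 0.1
```

View pics/g3.png

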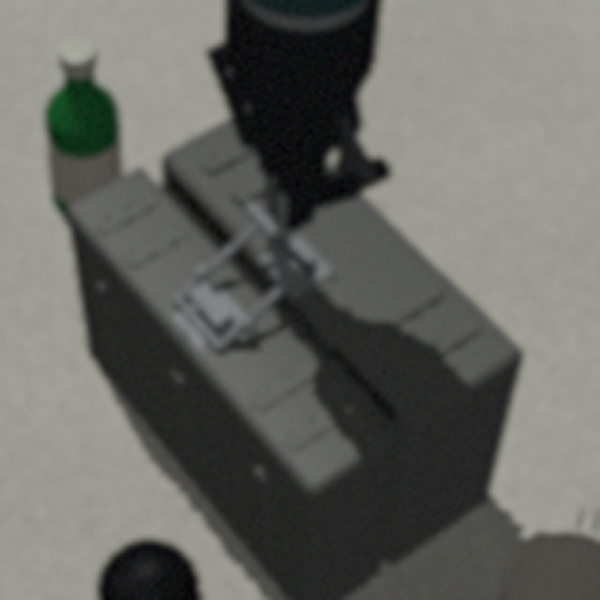

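```bash
python3 - <<'E'
from h import *
d=np.load("side3.npy");P=C(cloud("side",d))
m=(d>0)&(P[...,1]>166)&(P[...,1]<260)&(abs(P[...,2])<30)&(P[...,0]>-80)&(P[...,0]<60)
v,u=np.where(m)
for a,b in zip(v,u):
    x,z,y=P[a,b]
    if -22<x<12 and z>176 or (x<-35 and z>166): print((b,a),P[a,b].round(0).astype(int).tolist(),end=" ")
p=cv2.imread("pics/g3.png")
q,_=grab_frame("side")
cv2.imwrite("pics/g3b.png",cv2.resize(q[215:275,310:370],(600,600),interpolation=cv2.INTER_CUBIC)[:,:,::-1])
E
```

```text
(np.int64(334), np.int64(206)) [-4, 257, 29] (np.int64(334), np.int64(207)) [-4, 255, 28] (np.int64(335), np.int64(208)) [-7, 260, 21] (np.int64(336), np.int64(208)) [-4, 258, 22] (np.int64(337), np.int64(208)) [-3, 259, 20] (np.int64(335), np.int64(209)) [-4, 252, 25] (np.int64(336), np.int64(209)) [-3, 254, 22] (np.int64(337), np.int64(209)) [-4, 258, 18] (np.int64(338), np.int64(209)) [-1, 255, 19] (np.int64(339), np.int64(211)) [-5, 259, 11] (np.int64(339), np.int64(212)) [-5, 256, 11] (np.int64(340), np.int64(212)) [-4, 258, 9] (np.int64(341), np.int64(212)) [-3, 259, 6] (np.int64(339), np.int64(213)) [-3, 251, 12] (np.int64(340), np.int64(213)) [-5, 256, 8] (np.int64(339), np.int64(214)) [-4, 250, 11] (np.int64(340), np.int64(214)) [-6, 255, 6] (np.int64(341), np.int64(214)) [-4, 255, 5] (np.int64(343), np.int64(214)) [-2, 257, 1] (np.int64(344), np.int64(214)) [1, 256, 1] (np.int64(340), np.int64(215)) [-6, 252, 6] (np.int64(341), np.int64(215)) [-5, 253, 4] (np.int64(342), np.int64(215)) [-5, 257, 1] (np.int64(343), np.int64(215)) [-2, 255, 1] (np.int64(351), np.int64(215)) [
[... 17334 characters left out ...]
int64(336), np.int64(256)) [-36, 173, -24] (np.int64(328), np.int64(257)) [-49, 171, -15] (np.int64(333), np.int64(257)) [-39, 167, -19] (np.int64(334), np.int64(257)) [-40, 172, -23] (np.int64(335), np.int64(257)) [-37, 170, -23] (np.int64(336), np.int64(257)) [-37, 174, -27] (np.int64(332), np.int64(258)) [-43, 168, -20] (np.int64(333), np.int64(258)) [-41, 169, -22] (np.int64(334), np.int64(258)) [-39, 168, -23] (np.int64(335), np.int64(258)) [-38, 168, -24] (np.int64(336), np.int64(258)) [-36, 169, -26] (np.int64(331), np.int64(259)) [-46, 167, -21] (np.int64(332), np.int64(259)) [-44, 167, -22] (np.int64(330), np.int64(260)) [-49, 168, -22] (np.int64(330), np.int64(261)) [-50, 167, -23]
```

View pics/g3b.png

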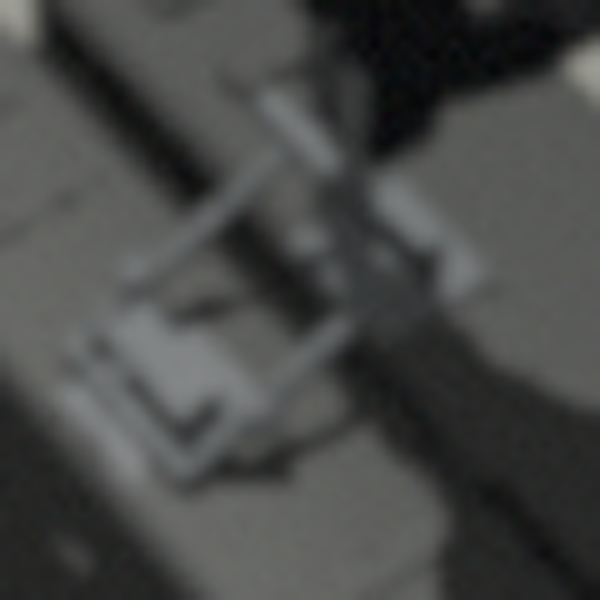

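The picture shows the loop's bar dropped in front of the hook (crop ~(130,440)), and the depth puts the lever tip at case (-11, 222), so lever ≈ 1.95. Now I push the lever back from the front.

```bash
python3 - <<'E'
from h import *
r.move_l(W(14,208),max_speed=.08)
r.move_l(W(14,245),max_speed=.15)
r.move_l(W(-42,245),max_speed=.15)
r.move_l(W(-42,212),max_speed=.1); rep("front")
ok=True
for x in(-30,-20,-12,-6):
    r.move_l(W(x,212 if x<-7 else 216),max_speed=.05); rep(x)
    if np.abs(F()).max()>22: ok=False;print("HIGH");break
if ok:
  for a in range(90,6,-6):
    t=np.radians(a); x=12+44*np.cos(t)-1.5*np.sin(t)-11; z=176+44*np.sin(t)+1.5*np.cos(t)
    r.move_l(W(x,z),max_speed=.04); rep(a)
    if np.abs(F()).max()>22: print("HIGH");break
E
```

```text
front 16.1 [-41.6 211.8  -0.3] F [-0.3 -0.7  0. ] w 0.0
-30 16.5 [-29.5 212.2  -0. ] F [ 0.8 -0.8  1. ] w -0.1
-20 16.9 [-19.7 211.9   0. ] F [ 0.1 -0.2  0.7] w 0.1
-12 17.2 [-11.6 211.9   0. ] F [-1.1 -0.6 -0.2] w -0.1
-6 17.5 [-5.300e+00  2.162e+02  1.000e-01] F [-0.3  0.5  0.5] w 0.2
90 17.8 [ 1.000e-01  2.203e+02 -0.000e+00] F [-1.5  0.7  0.6] w -0.4
84 18.1 [  4.5 220.   -0. ] F [-2.2  0.9  0.3] w -0.1
78 18.3 [ 8.600e+00  2.193e+02 -1.000e-01] F [-2.9  2.3  1.1] w -0.1
72 18.6 [ 1.290e+01  2.183e+02 -1.000e-01] F [-4.8  3.3  0.4] w -0.1
66 18.9 [ 1.720e+01  2.168e+02 -1.000e-01] F [-5.1  4.   1.1] w 0.1
60 19.1 [ 2.140e+01  2.149e+02 -1.000e-01] F [-5.2  3.7  0.4] w -0.3
54 19.4 [ 2.550e+01  2.126e+02 -1.000e-01] F [-4.4  5.   0.4] w -0.0
48 19.7 [ 2.940e+01  2.099e+02 -1.000e-01] F [-3.7  5.2  0.6] w -0.2
42 19.9 [ 33.  206.8  -0. ] F [-3.9  5.2  0.6] w -0.3
36 20.2 [ 36.3 203.3  -0. ] F [-2.6  4.6  0.3] w -0.3
30 20.5 [ 3.910e+01  1.994e+02 -1.000e-01] F [-2.7  3.4 -0.5] w -0.2
24 20.7 [ 41.4 195.3  -0. ] F [-1.   1.9  1. ] w -0.1
18 21.0 [ 4.30e+01  1.91e+02 -1.00e-01] F [ 0.8 -1.  -0. ] w -0.0
12 21.3 [ 43.7 186.3  -0. ] F [ 0.4 -0.2 -0.3] w -0.2
```

Forces match the drawing phase. Now I press it onto the stop in small steps.

```bash
python3 - <<'E'
from h import *
z=186.
while z>172:
    f=F()[1]
    z-=0.7 if f<4 else 0.3
    r.move_l(W(44.5,z),max_speed=.02); r.pause(.06)
    f=np.mean([F()[1] for _ in range(3)])
    print(round(z,1),round(f,1),end="; ")
    if f>14: break
for _ in range(8):
    r.pause(.12); f=F()[1]; print("h",round(f,1),end=" ")
    if f<13: z-=.15; r.move_l(W(44.5,z),max_speed=.02)
    elif f>19: z+=.2; r.move_l(W(44.5,z),max_speed=.02)
rep("hold")
r.move_l(W(44.5,z+5),max_speed=.05)
r.move_l(W(44.5,300),max_speed=.15)
o=readout.observe()
q=kin.ik(W(0,330,260),ORI); print(q is not None)
if q is not None: r.goto(W(0,330,260),ORI)
r.pause(.3); rep("clear")
out=[]
for n,(u,v,w) in(("side",(310,205,70)),("top",(335,155,70))):
    p,d=grab_frame(n); np.save(n+"4.npy",d); out.append(cv2.resize(p[v:v+w,u:u+w],(400,400),interpolation=cv2.INTER_CUBIC))
cv2.imwrite("pics/g4.png",np.hstack(out)[:,:,::-1])
E
```

```text
185.3 0.8; 184.6 -0.1; 183.9 0.7; 183.2 1.1; 182.5 0.2; 181.8 -0.2; 181.1 1.1; 180.4 5.0; 180.1 8.1; 179.8 8.3; 179.5 10.7; 179.2 13.0; 178.9 14.6; h 14.9 h 14.2 h 16.0 h 14.2 h 14.5 h 15.3 h 14.3 h 15.1 hold 26.2 [ 4.460e+01  1.806e+02 -1.000e-01] F [-4.1 15.1  2.3] w 0.1
True
clear 28.7 [3.00e-01 3.30e+02 2.59e+02] F [0.5 0.  1. ] w -0.2
```

View pics/g4.png

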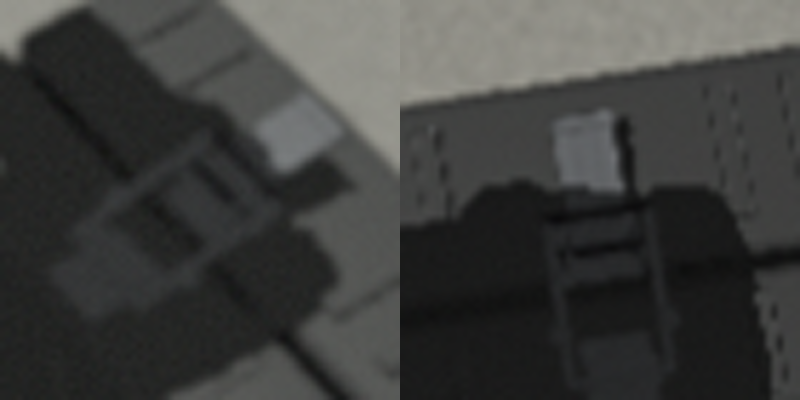

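```bash
python3 - <<'E'
from h import *
for n in("side","top"):
    d=np.load(n+"4.npy");P=C(cloud(n,d))
    m=(d>0)&(P[...,0]>32)&(P[...,0]<60)&(abs(P[...,2])<10)&(P[...,1]>170); L=P[m]
    k=np.polyfit(L[:,0],L[:,1],1); print(n,m.sum(),"lever angle",np.arctan(k[0])-.087,"z at x=45",np.polyval(k,45))
    for y0 in(-70,70):
        s=(d>0)&(P[...,0]<-20)&(P[...,0]>-90)&(abs(P[...,2]-y0)<30)&(P[...,1]>152)&(P[...,1]<168); print(" front edge x",np.percentile(P[s][:,0],1).round(1))
r.finish_job()
E
```

```text
side 96 lever angle -0.031209637869055548 z at x=45 179.0106702186731
 front edge x -60.0
 front edge x -60.2
top 113 lever angle 0.04103795561176399 z at x=45 181.46792660081522
 front edge x -60.8
 front edge x -60.6
the job is handed in; nothing more can be done
```

The latch is closed and the case looks clamped shut; I handed the job in at about 29 s of the 70 s allowed. `finish_job` reports no verdict, so what follows is from my own checks.

**What I did:**
1. I pinched the loop's ball studs and swung the loop over to the front.
2. I tipped the lever forward with shut fingers to about 1.95 rad. The picture showed the bar dropped in front of the hook.
3. I pushed the lever back over centre; the measured force stayed below about 8 N.
4. I pressed it onto its stop with 14–16 N for about 1 s, then moved the arm clear.

**Last checks with the robot clear:**
- **Lever:** it looks down on its stop in both pictures. Depth fits of its angle gave -0.03 rad (side) and +0.04 rad (top). They disagree by about the noise of so short a plate, so they do not confirm the 0.04 rad limit on their own. Averaged, they put the plate's top face at about 180 mm above the desk, against about 180.4 mm expected at home.
- **Front half:** its front edge is at case x -60 to -61 mm, where shut is -60. It would be about -68 if ajar. The seam looks closed.
- **Bar in the keeper:** I did not measure this directly in the end. I infer it from the case staying shut after release.
- **Bystanders:** the arm stayed well clear of the bottle, mug and mouse by my path, but I took no final measurement of them.

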